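# Set the dust extraction for fettling

### The arm

A 7-joint arm with a two-finger parallel gripper is mounted at the origin on the work surface. World frame = base frame: x ahead of the robot, y to its left, z up, the work surface at z = 0. Lengths are in m, angles in rad, forces in N, time in s.
With the tool pointing down it reaches from about 0.4 to 0.75 m from the base axis. Payload 19.5 kg.
Tool frame: the origin (TCP) lies midway between the tips of the shut fingers; the grasp point (between the pads) lies 19 mm behind it; z points along the fingers, y is the line along which they close (so a half turn about z gives the same grasp; the last joint's range is limited). The gripper opens to 85 mm and grips with 20 to 120 N. Pads are 22 mm wide; open, the fingers measure 114 mm over their backs; the gripper's body (76 mm by 85 mm) begins 54 mm behind the grasp point. The pads swing forward as they close: fully open they stand 13 mm farther back than shut.
Start: joints at [-1.379, 0.707, -0.028, 1.485, 0.022, 0.951, -0.075], TCP at [0.133, 0.559, 0.231] pointing down, gripper open.
Joint ranges: [-2.71, 2.71], [-0.32, 2.16], [-1.57, 1.52], [0, 2.45], [-1.46, 4.6], [0, 2.02], [-2.83, 2.83]. Speed limits (rad/s): [1.89, 1.89, 2.57, 2.57, 3.01, 3.01, 3.01].

### API

Orientations are given as a unit quaternion [w, x, y, z].
In Python, from cell import * gives the robot as it stands. Calls block until the motion is done:
- move_to(position, orientation): joint-space move of the TCP to a pose.
- line_to(position, frame=None, vel=0.15, threshold=None): straight line of the TCP; frame=None keeps the orientation; vel is the mean speed in m/s. With threshold (N) it stops when the force on the tool has changed by that much, and returns True; else False.
- movej(angles): joint-space move.
- ungrasp() and gripper_close(force=None): open the fingers fully, or close them until they stop; force is the grip in N (None keeps the last).
- hold(seconds).
- inverse_kinematics(position, orientation): joint angles nearest the present ones, or None.
- state(): the state.
- capture(name): name is "scene" or "top" or "wrist"; returns a dict with "frame" (384x512x3 uint8, red, green, blue), "z_map" (384x512 float32, m along the optical axis (not along the pixel's ray), 0 where there is no reading), "K" (3x3 intrinsics, pixels), "k1" (the pictures are not rectified: a ray, as slopes to the right and down, at radius r is drawn at 1 + k1 r^2 times it, then the intrinsics apply), "eye" and "attitude" of the camera in the world; the wrist camera has in their place "mount" (4x4, takes a point from camera to tool coordinates, whose origin is the TCP and whose axes are the flange's). Camera axes: x right, y up, looking along -z (the intrinsics and any distortion apply to the point x, -y, -z); pixel columns grow to the right and rows downward; lengths in m; the calibration is good to about 2 mm. A picture is of the moment at which its call begins: read the wrist's pose just before it.
A pose or a line that the arm cannot do raises PlanningError and nothing moves.
- close_job(): hands the job in; it is judged then, once.
Trained networks look in a picture, given as the dict that the camera call returned (one of the last four; its "shot" number tells which), for a name from the list of things; names that differ only in an ending like _2 or _b are one class to them, and where a whole thing is asked for, a point or a joint stands for the part that bears it (a point fixed in the world has none). Each returns a list of dicts, best first, with "p" (0 to 1); they miss things now and then, are a little off and sometimes report something else, mostly with a low value. They report only what shows in the picture. A call takes as long as a camera call.
- look_for(name, picture): "location" ([row, column] in pixels, amid what is visible of it).
The state is a dict: "t": time; "qpos": joint angles; "qvel": joint speeds; "tau": joint torques, N m; "ee_pos": TCP position; "ee_rot": TCP orientation; "wrist_force": force on the tool from outside, world axes, zero at the start; "moment": the same for the moment, N m; "opening": finger opening in m; "gripper_force": force on a finger pad.
Only numpy, scipy, OpenCV 4.12 (cv2) and the standard library are available. Lean on these libraries where they do the work, as an engineer would, in place of code of your own. Each camera call takes 0.05 s, during which the arm holds its last target. There are 200 camera calls.

### The job

Get the dust extraction ready for fettling plates: with a fingertip on its knurled rim, roll the big round speed knob clockwise, click by click, until it has clicked into setting 3 (the third bar clockwise from the small off ring), and then press the small flat start button of the two-button starter fully down and let go. Do not press the wide mushroom stop button, do not shift or pick up anything else on the bench, and finish clear of everything.

Things in the scene. Friction and masses are not known exactly. Their poses are not given: they have to be found in the camera images.
- knob_center (a point): Centre of the speed knob: on its vertical axis, half-way up. Cylinder, 92 mm diameter, 28 mm high, knurled black rubber rim of good grip (friction about 1), white pointer line in its flat top. It stands on a bare round dial plate (160 mm diameter, face 16 mm below this point, 77 mm above the bench) on the fan controller. Its spindle sits in a rubber bush: it gives sideways 1 mm per 5 N
- knob_pointer (a point): Outer end of the pointer line on the knob's top, 45 mm from the knob's axis; the direction from the knob's axis to it is where the knob points
- speed_knob (a joint): Angle of the speed knob, rad, growing clockwise seen from above. It clicks into five settings 36 degrees apart: off (0), 1 (0.628), 2 (1.257), 3 (1.885), 4 (2.513), marked on the dial plate by a small ring (off) and four black bars, each longer than the last. Between settings it resists with up to 0.07 N m and, let go, snaps into the nearer one; stops just beyond off and 4
- controller: Grey sheet-steel fan controller, fixed to the bench: 200 mm (its x) by 180 mm (its y) by 75 mm high, origin at the centre of its underside, right below the knob's axis. Its scale runs round the knob's +x side: off ring 72 degrees to the left (towards +y) of its +x, each setting 36 degrees further clockwise
- starter: Grey plastic starter box, fixed to the bench: 80 mm (x) by 150 mm (y) by 56 mm high, origin at the centre of its underside; the start button is 36 mm to its +y side, the stop button 36 mm to its -y side
- start_button_top (a point): Centre of the top of the start button: flat black button of 25 mm diameter that stands 12 mm above its steel collar (38 mm diameter); its top is 74 mm above the bench; pressed straight down
- start_button (a joint): How far the start button is pressed, m: 0 released, 0.006 fully down at about 5 N; it springs back
- stop_button_top (a point): Centre of the top of the stop button: black mushroom head of 45 mm diameter, top 85 mm above the bench, 72 mm from the start button. Not to be pressed
- stop_button (a joint): How far the stop button is pressed, m (0 released)
- cup: White bisque cup, 62 mm across, 75 mm high, loose; origin at the centre of its underside. Stays where it is
- jar: Clear jar with a white lid, 54 mm across, 85 mm high, loose; origin at the centre of its underside. Stays where it is
- bowl: White bowl, 124 mm across, 55 mm high, loose; origin at the centre of its underside. Stays where it is
- prop: Pale kiln prop like a spool, 52 mm across, 74 mm high, loose; origin at the centre of its underside. Stays where it is
- rubbing_block: Dark rubbing block 60 x 95 x 28 mm, loose; origin at the centre of its underside. Stays where it is
- brush: Wooden dusting brush 190 mm long lying on the bench, loose. Stays where it is
- saucer: White saucer, 150 mm across, 18 mm high, loose; origin at the centre of its underside. Stays where it is

How it is judged:
By the outcome, as a careful person would: the job done as asked, in the order asked, and still so for the second after the job is handed in, with the robot touching nothing.
It also fails if it takes over 72 s, if anything falls off the work surface, if the arm or the gripper's body presses on something with over 40 N, if the wrist force passes 120 N, or if a joint passes its speed limit or range.

## Working session

There is one attempt and no reset: what is moved stays moved. The work goes in short steps, each a Python script; the robot and the scene stay as the last script left them, time stands still between calls to the robot, and variables do not carry over. Pictures are saved under pics/ and viewed, at most 10 in all, crops included, and the job is handed in when it is done.

```bash
mkdir -p pics
cat > h.py <<'E'
from cell import *
import numpy as np, cv2
from scipy.spatial.transform import Rotation as R
def rot(q): return R.from_quat([q[1],q[2],q[3],q[0]]).as_matrix()
def campose(c,st=None):
    if 'mount' in c:
        M=np.array(c['mount']); T=np.eye(4); T[:3,:3]=rot(st['ee_rot']); T[:3,3]=st['ee_pos']
        W=T@M; return W[:3,:3],W[:3,3]
    a=np.array(c['attitude']); A=a if a.shape==(3,3) else rot(a)
    return A,np.array(c['eye'])
def ray(c,rc,st=None):
    K=np.array(c['K']);k=c['k1']
    d=cv2.undistortPoints(np.array([[[rc[1],rc[0]]]],float),K,np.array([k,0,0,0.]))[0,0]
    A,e=campose(c,st); return e,A@np.array([d[0],-d[1],-1.])
def at_z(c,rc,z,st=None):
    e,d=ray(c,rc,st); return e+d*(z-e[2])/d[2]
def at_depth(c,rc,st=None):
    e,d=ray(c,rc,st); r,q=map(int,np.round(rc)); w=c['z_map'][r-1:r+2,q-1:q+2]; return e+d*np.median(w)
def proj(c,p,st=None):
    A,e=campose(c,st); v=A.T@(np.array(p)-e); x=np.array([v[0]/-v[2],-v[1]/-v[2]])
    x=x*(1+c['k1']*(x@x)); K=np.array(c['K']); return np.array([K[1,1]*x[1]+K[1,2],K[0,0]*x[0]+K[0,2]])
def save(c,n): cv2.imwrite('pics/'+n+'.png',c['frame'][:,:,::-1])
E
python3 - <<'E'
from h import *
print(state()['ee_pos'],state()['ee_rot'],state()['t'])
for n in ('top','scene'):
    c=capture(n); save(c,n+'0'); print(n,np.shape(c['attitude']),c['eye'],c['attitude'],c['k1'])
    for o in ('knob_center','knob_pointer','start_button_top','stop_button_top','cup','jar','bowl','prop','saucer','brush','rubbing_block','starter','controller'):
        for x in look_for(o,c)[:2]:
            print(o,np.round(x['location']),round(x['p'],2),np.round(at_depth(c,x['location']),3))
E
```

```text
[0.1331448  0.55909284 0.23081996] [-5.13335340e-05  1.16630641e-01  9.93175198e-01 -5.62121653e-04] 0.0
top (4,) [0.36780213 0.00159075 1.39779271] [-0.70178298 -0.0443539   0.03303615  0.7102408 ] -0.038267241421192325
knob_center [172. 319.] 0.76 [ 0.579 -0.193  0.105]
knob_center [176. 312.] 0.56 [ 0.567 -0.172  0.108]
knob_pointer [169. 314.] 0.86 [ 0.588 -0.178  0.109]
start_button_top [178. 185.] 0.49 [0.57  0.241 0.075]
stop_button_top [171. 316.] 0.4 [ 0.583 -0.184  0.109]
cup [212. 261.] 0.51 [ 0.46  -0.006  0.004]
jar [154. 263.] 0.59 [ 0.644 -0.016  0.087]
jar [208. 118.] 0.33 [0.477 0.486 0.005]
bowl [207. 121.] 0.83 [0.481 0.478 0.005]
prop [212. 394.] 0.51 [ 0.45  -0.438  0.074]
saucer [161. 395.] 0.66 [ 0.631 -0.475  0.005]
brush [262. 324.] 0.92 [ 0.287 -0.214  0.018]
brush [180. 197.] 0.74 [0.564 0.205 0.055]
rubbing_block [250. 187.] 0.58 [0.333 0.242 0.028]
starter [179. 198.] 0.79 [0.569 0.2   0.055]
controller [176. 314.] 0.82 [ 0.566 -0.179  0.106]
controller [211. 262.] 0.19 [ 0.463 -0.009  0.005]
scene (4,) [ 1.54480122 -0.61332152  0.95179958] [0.76508475 0.40220421 0.22757536 0.44842675] -0.11126373387738146
knob_center [226. 217.] 0.84 [ 0.603 -0.195  0.109]
knob_pointer [225. 219.] 0.96 [ 0.598 -0.188  0.106]
stop_button_top [225. 216.] 0.67 [ 0.595 -0.194  0.106]
cup [288. 134.] 0.68 [ 0.623 -0.478  0.002]
cup [200. 244.] 0.66 [ 0.467 -0.031  0.064]
jar [231. 278.] 0.62 [ 0.669 -0.021  0.066]
bowl [167. 357.] 0.85 [0.445 0.499 0.025]
bowl [226. 216.] 0.63 [ 0.601 -0.198  0.108]
prop [240. 124.] 0.91 [ 0.465 -0.452  0.055]
saucer [282. 134.] 0.92 [ 0.602 -0.47   0.004]
brush [205. 176.] 0.76 [ 0.329 -0.229  0.019]
brush [242. 124.] 0.44 [ 0.467 -0.452  0.049]
rubbing_block [172. 287.] 0.54 [0.343 0.227 0.026]
starter [205. 316.] 0.68 [0.607 0.174 0.057]
controller [242. 218.] 0.82 [ 0.635 -0.212  0.076]
```

Run:
```python
import cv2
a=cv2.imread('pics/top0.png')
cv2.imwrite('pics/top0b.png',cv2.resize(a[130:290,90:430],None,fx=2.35,fy=2.35,interpolation=cv2.INTER_CUBIC))
```

```text
(no output)
```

View pics/top0b.png

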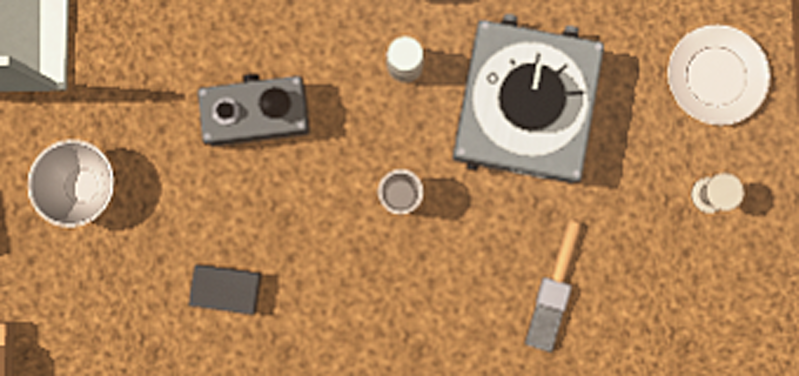

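Run:
```python
from h import *
p=state()['ee_pos']
gripper_close(30)
move_to([0.48,-0.18,0.33],[0,0,1,0])
st=state(); c=capture('wrist'); save(c,'w1'); print(st['t'],st['ee_pos'],st['qpos'],np.round(c['mount'],3).tolist(),st['opening'])
for o in ('knob_center','knob_pointer'):
    for x in look_for(o,c)[:2]: print(o,x['location'],x['p'],at_z(c,x['location'],.107,st),at_depth(c,x['location'],st))
```

```text
5.0583 [ 0.48022712 -0.17941505  0.32993467] [ 0.25818784  0.50699187  0.06566681  1.53006957 -0.03587498  1.10580299
  1.90339573] [[-0.0, 0.946, 0.324, 0.084], [1.0, 0.0, 0.0, -0.0], [0.0, 0.324, -0.946, -0.142], [0.0, 0.0, 0.0, 1.0]] -8.358894313518215e-05
knob_center [219.7, 252.9] 0.71 [ 0.56407354 -0.19100826  0.107     ] [ 0.56409826 -0.19100994  0.10694618]
knob_pointer [220.4, 254.7] 0.88 [ 0.56500318 -0.18883113  0.107     ] [ 0.56507644 -0.18883513  0.10684138]
```

View pics/w1.png

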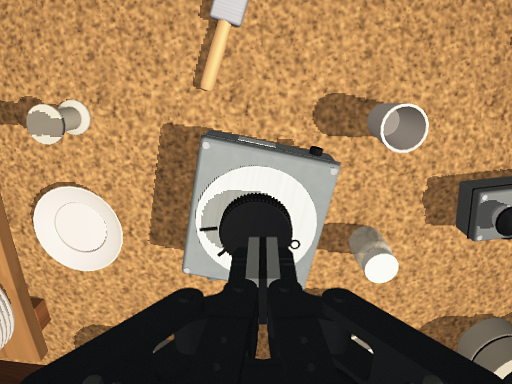

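Run:
```python
from h import *
move_to([0.46,-0.19,0.28],[0,1,0,0])
st=state(); c=capture('wrist'); save(c,'w2'); np.savez('w2.npz',R=rot(st['ee_rot']),p=st['ee_pos']); print(st['t'],st['ee_pos'],st['qpos'],st['wrist_force'])
for o in ('knob_center','knob_pointer'):
    for x in look_for(o,c)[:2]: print(o,x['location'],x['p'],at_z(c,x['location'],.107,st),at_depth(c,x['location'],st))
# knob top mask by depth: height band
h,w=c['z_map'].shape
d=cv2.undistortPoints(np.stack(np.meshgrid(np.arange(w),np.arange(h)),-1).reshape(-1,1,2).astype(float),np.array(c['K']),np.array([c['k1'],0,0,0.])).reshape(h,w,2)
A,e=campose(c,st)
P=e+(np.dstack([d[...,0],-d[...,1],-np.ones((h,w))])*c['z_map'][...,None])@A.T
m=(c['z_map']>0)&(abs(P[...,2]-.108)<.006)&(np.hypot(P[...,0]-.57,P[...,1]+.19)<.07)
cx,cr=cv2.minEnclosingCircle(P[m][:,:2].astype(np.float32)); print('knob',cx,cr,P[m].mean(0),m.sum())
g=cv2.cvtColor(c['frame'],cv2.COLOR_RGB2GRAY)
mm=m&(g>130)&(np.hypot(P[...,0]-cx[0],P[...,1]-cx[1])<.044); q=P[mm][:,:2]; print('line',mm.sum(),q.mean(0))
v=q.mean(0)-cx; print('pointer dir deg (ccw from +x)',np.degrees(np.arctan2(v[1],v[0])), 'len',np.linalg.norm(v), 'max',np.hypot(*(q-cx).T).max())
# controller corners
m2=(c['z_map']>0)&(abs(P[...,2]-.075)<.006)&(np.hypot(P[...,0]-.57,P[...,1]+.19)<.16)
print('ctrl',cv2.minAreaRect(P[m2][:,:2].astype(np.float32)))
```

```text
7.4167 [ 0.46000988 -0.19001193  0.28001088] [-0.15160757  0.69838006  0.95344411  1.69295155 -0.63293766  1.08975832
 -0.57096507] [-0.17788063 -0.25244903 -0.4783199 ]
knob_center [35.1, 261.9] 0.92 [ 0.5773821  -0.18966142  0.107     ] [ 0.57741722 -0.18966102  0.10668009]
knob_pointer [32.2, 263.2] 0.86 [ 0.57983223 -0.19081415  0.107     ] [ 0.57986876 -0.1908149   0.10668926]
knob (0.5837182998657227, -0.18824322521686554) 0.04640762507915497 [ 0.57710958 -0.18813546  0.10641861] 6803
line 112 [ 0.59954071 -0.19080876]
pointer dir deg (ccw from +x) -9.210117480359367 len 0.01602905774442195 max 0.04379070728585204
ctrl ((0.5592228770256042, -0.18327301740646362), (0.18015819787979126, 0.14979366958141327), 78.67327117919922)
```

View pics/w2.png

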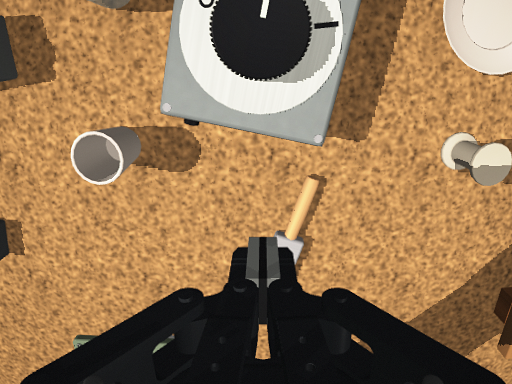

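```bash
cat > roll.py <<'E'
from h import *
C=np.array([.5835,-.188])
def q(phi):
    a=np.radians(phi-180)/2; return [0,np.cos(a),np.sin(a),0]
def pos(phi,r,z): a=np.radians(phi); return [C[0]+r*np.cos(a),C[1]+r*np.sin(a),z]
def F(): s=state(); return np.round(s['wrist_force'],1),np.round(s['ee_pos'],4),round(s['t'],1)
def press(phi,thr=5):
    line_to(pos(phi,.074,.17),q(phi),vel=.1)
    line_to(pos(phi,.074,.087),vel=.08)
    print('pre',F())
    hit=line_to(pos(phi,.052,.087),vel=.01,threshold=thr)
    p=state()['ee_pos'][:2]; r=np.hypot(*(p-C)); print('hit',hit,'r',r,F()); return r
E
python3 - <<'E'
from roll import *
r=press(199);
E
```

```text
pre (array([-0.7,  0.3,  0.6]), array([ 0.5137, -0.2122,  0.0874]), 10.2)
hit True r 0.055633839631784435 (array([-2.9, -1.5,  3.6]), array([ 0.5309, -0.206 ,  0.0867]), 11.9)
```

Run:
```python
from roll import *
r=.0545
line_to(pos(199,r,.087),vel=.01); print(F())
for i,phi in enumerate(np.arange(196,160,-3)):
    line_to(pos(phi,r,.087),q(phi),vel=.02)
    a=np.radians(phi); f=state()['wrist_force']; n=np.array([np.cos(a),np.sin(a)]); t=np.array([np.sin(a),-np.cos(a)])
    print(phi,'radial %.1f tang %.1f z %.1f'%(f[:2]@n,f[:2]@t,f[2]))
st=state(); c=capture('wrist'); save(c,'w3'); print(F(),np.degrees(st['qpos'][[2,6]]))
```

```text
(array([-6.7, -1.5,  1.4]), array([ 0.5314, -0.2059,  0.0868]), 12.1)
196 radial 4.7 tang -1.2 z 0.6
193 radial 4.7 tang 0.4 z 0.4
190 radial 5.6 tang -1.2 z 1.3
187 radial 6.3 tang -0.4 z 2.0
184 radial 5.7 tang -0.2 z 1.7
181 radial 5.8 tang 0.6 z 2.3
178 radial 6.3 tang 0.5 z 2.4
175 radial 5.9 tang -0.6 z 1.6
172 radial 5.8 tang 1.4 z 3.4
169 radial 7.1 tang 2.4 z 2.8
166 radial 5.1 tang 1.0 z 2.3
163 radial 5.1 tang -0.1 z 1.6
(array([-5.5,  1. ,  2.9]), array([ 0.531 , -0.1716,  0.0868]), 15.7) [ 45.51372017 -41.67963576]
```

View pics/w3.png

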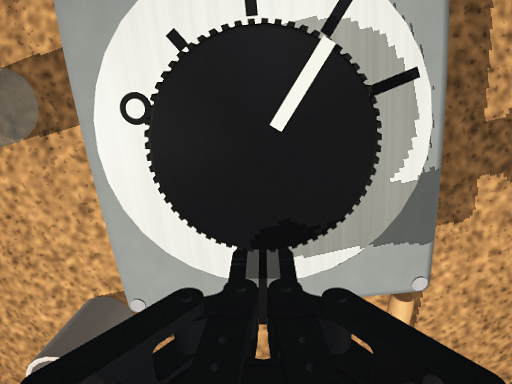

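Run:
```python
from roll import *
line_to(pos(163,.075,.087),vel=.05); line_to(pos(163,.075,.22),vel=.15); 
st=state(); c=capture('wrist'); save(c,'w4a')
move_to([.47,.23,.26],[0,1,0,0])
st=state(); c=capture('wrist'); save(c,'w4'); print(F(),st['qpos'])
for o in ('start_button_top','stop_button_top','starter'):
    for x in look_for(o,c)[:2]: print(o,x['location'],x['p'],at_z(c,x['location'],.074,st),at_depth(c,x['location'],st))
cv2.imwrite('pics/w4c.png',np.hstack([cv2.imread('pics/w4a.png')[:,56:456],cv2.imread('pics/w4.png')[:,56:456]]))
```

```text
(array([ 0.4, -0.6,  0.8]), array([0.4705, 0.2289, 0.26  ]), 18.8) [-0.9992769   0.80557142  1.04976233  1.64269177 -0.75441473  1.15044032
 -1.32675072]
start_button_top [49.1, 249.3] 0.56 [0.57688285 0.24074983 0.074     ] [0.57693262 0.24077499 0.07331084]
stop_button_top [41.6, 326.7] 0.71 [0.58389826 0.16849887 0.074     ] [0.5829256  0.17040789 0.08439137]
starter [45.6, 284.1] 0.73 [0.57997853 0.20826294 0.074     ] [0.58148845 0.20710689 0.05550873]
```

View pics/w4c.png

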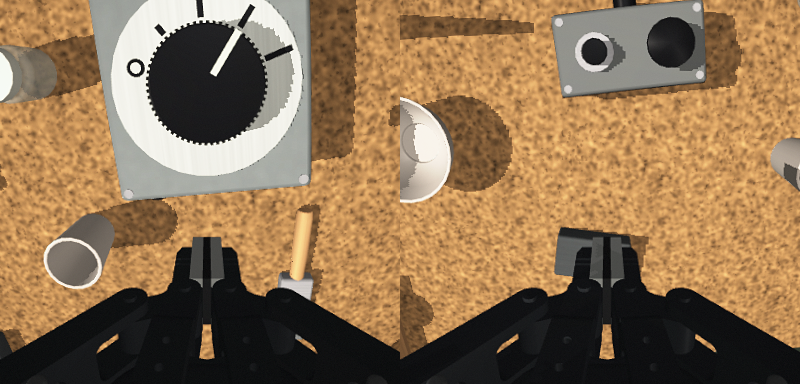

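Run:
```python
from roll import *
X=[.5758,.2406]
line_to(X+[.14],vel=.12); line_to(X+[.085],vel=.06); print(F())
print(line_to(X+[.062],vel=.012,threshold=14),F())
hold(.3); print(F())
line_to(X+[.09],vel=.05); line_to(X+[.2],vel=.12); line_to([.47,.23,.26],vel=.15)
st=state(); c=capture('wrist'); save(c,'w5'); print(F())
c=capture('top'); cv2.imwrite('pics/top5b.png',cv2.resize(c['frame'][130:290,90:430,::-1],None,fx=2.35,fy=2.35,interpolation=cv2.INTER_CUBIC))
```

```text
(array([-0.1,  0.3,  0.8]), array([0.576 , 0.2406, 0.0854]), 21.5)
True (array([-2.6,  0.1, 11. ]), array([0.5759, 0.2406, 0.068 ]), 22.9)
(array([-2.3, -0.8, 10.8]), array([0.5758, 0.2406, 0.068 ]), 23.2)
(array([ 0.6, -0.3,  0.3]), array([0.4704, 0.2299, 0.2595]), 25.9)
```

View pics/top5b.png

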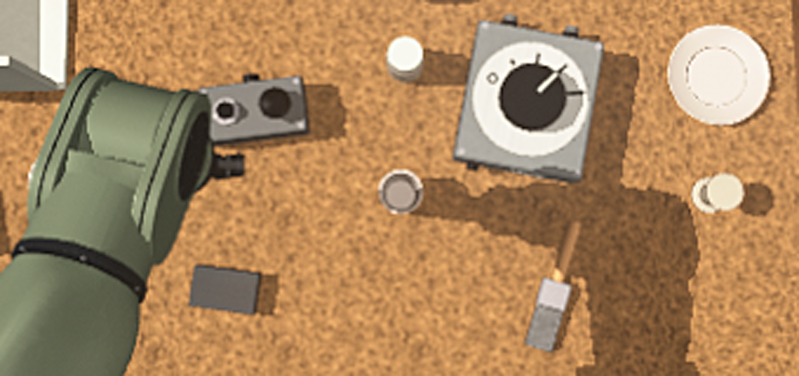

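The pointer (545,80 in the crop) sits on bar 3. The button bottomed out at z = 0.068 m under 11 N. Every item visible in the crop is where it was; the bowl is hidden under the raised arm. Nothing is in contact, so I'm handing it in.

```bash
python3 -c "
from cell import *
print(close_job())"
```

```text
the job is handed in; nothing more can be done
None
```

The job is handed in: I rolled the knob from setting 2 to 3, then pressed the start button fully down (11 N) and released it, and the arm finished clear; the bowl was hidden under the arm in the last picture, so I couldn't check its position.

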